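# Click the spice carousel round and load the missing jar

### The arm

A 7-joint arm with a two-finger parallel gripper is mounted at the origin on a cart in front of the work surface, level with it; the furniture and walls round the work are solid. World frame = base frame: x ahead of the robot, y to its left, z up, the work surface at z = 0. Lengths are in m, angles in rad, forces in N, time in s.
With the tool pointing down it reaches from about 0.425 to 0.925 m from the base axis. Payload 6.8 kg.
Tool frame: the origin (TCP) lies midway between the tips of the shut fingers; the grasp point (between the pads) lies 19 mm behind it; z points along the fingers, y is the line along which they close (so a half turn about z gives the same grasp; the last joint's range is limited). The gripper opens to 85 mm and grips with 20 to 120 N. Pads are 22 mm wide; open, the fingers measure 114 mm over their backs; the gripper's body (76 mm by 85 mm) begins 54 mm behind the grasp point. The pads swing forward as they close: fully open they stand 13 mm farther back than shut.
Start: joints at [1.057, 0.477, 0.022, 1.555, -0.011, 1.109, -0.083], TCP at [0.266, -0.62, 0.231] pointing down, gripper open.
Joint ranges: [-2.96, 2.96], [-0.34, 2.1], [-1.41, 1.46], [0.24, 2.44], [-1.37, 4.51], [0.17, 1.92], [-2.96, 2.96]. Speed limits (rad/s): [2.39, 2.39, 3.14, 3.14, 3.14, 3.14, 3.14].

### API

Orientations are given as a unit quaternion [w, x, y, z].
In Python, from station import bot, eyes, ticket gives the robot as it stands.
- The arm moves only by the shell command python3 -m crank 'ROWS' [FORCE]. ROWS is text: rows parted by semicolons, each of 7 numbers parted by spaces: the shift along the tool's x, y, z in units of 0.5 m (1.0 is 0.5 m), then the turn, a rotation vector about the tool's x, y, z in units of 180 degrees (1.0 is 180 degrees), then the closure, from 0 (fully open) to 1 (shut). A call has 1 to 20 rows; each row is the pose to reach, as a shift and turn from the pose commanded when the call began, along the tool's axes at that moment, turning the shorter way round; what a row does not reach only later rows make up. A row lasts 1/10 s, in which the tool goes at most 50 mm and 8.59 degrees, less where a joint would pass 70% of its speed; a pose out of reach is approached as far as the arm can. A call with a number of a shift or a turn outside -1 to 1 is refused whole. A call with a gripper value outside its range is refused whole. The fingers move at their own pace and stop on an object; FORCE is the grip in N (left out, the last holds). Time passes only in rows, so rows that repeat a pose let the fingers close. It gives the time, the measured TCP pose, the force, the opening and the grip force at its end, in the units of the state.
- bot.get_obs(): the state, without advancing time (a new reading comes with each control period).
- eyes.read_camera(name): name is "scene" or "top" or "wrist"; returns a dict with "image" (384x512x3 uint8, red, green, blue), "K" (3x3 intrinsics, pixels), "R" (3x3) and "t" (3): a world point X has camera coordinates R X + t. Camera axes: x right, y down, z forward; pixel columns grow to the right and rows downward; lengths in m; the calibration is good to about 2 mm. A picture is of the moment at which its call begins. There is no depth.
- ticket.hand_in(): hands the job in; it is judged then, once.
The state is a dict: "t": time; "q": joint angles; "joint_vel": joint speeds; "joint_torque": joint torques, N m; "eef_pos": TCP position; "tool_rot": TCP orientation; "contact_force": force on the tool from outside, world axes, zero at the start; "torque": the same for the moment, N m; "gripper_width": opening from 0.0 (shut) to 1.0 (fully open); "grasp_force": force on a finger pad.
Only numpy, scipy, OpenCV 4.12 (cv2) and the standard library are available. Lean on these libraries where they do the work, as an engineer would, in place of code of your own. Each camera call takes 0.05 s, during which the arm holds its last target. There are 200 camera calls.

### The job

The spice carousel was left standing between two clicks. With closed fingers push it gently counter-clockwise (seen from above) by a rim peg until its spring roller drops into the next notch and the empty cup stands in the opening of the clear cover, not running on past that click; then stand the loose spice jar from the worktop upright in the empty cup, right down on its floor, with the carousel still resting in its click. Never push on the rack with more than about 20 N, set the jar down gently, and leave the salt shaker, garlic and tin where they are.

Things in the scene. Friction and masses are not known exactly. Their poses are not given: they have to be found in the camera images.
- rack: Round spice carousel 276 mm across, fixed to the worktop. Origin: on the turning axis at worktop height; z up, -x points out through the middle of the opening. On a black base turns a wooden tray (radius 112 mm, top 22 mm up) with six cups on a 74 mm radius every 60 degrees, five holding fast a spice jar (41 mm across, tops 129 mm up), and six finger pegs midway between the cups.
- opening (a point): middle of the clear cover's opening, at its 130 mm radius, 135 mm up. The fixed cover closes back and sides: wall at radius 130 mm, flat top 135 mm up (steel balls on it to 142 mm). Only the sector within 54 degrees either side of this point, seen from the axis, is open in front and above. Wall cabinets hang 0.47 m up over the back of the worktop.
- axis (a point): point on the vertical turning axis, 80 mm above the worktop, in the wooden knob (36 mm across, top 89 mm up) of a slim column
- peg (a point): the finger peg 30 degrees ahead (counter-clockwise) of the empty cup, 98 mm from the axis: point on its centre line 95 mm above the worktop. Upright steel rod 10 mm across from the tray to 96 mm up, then a wooden knob 15 mm across up to 110 mm. It stays in the cover's opening all through the turn; between it and the empty cup only the cup's rim (53 mm up) is in the way.
- cup (a point): centre of the floor of the empty cup, 24 mm above the worktop. Upright steel tube, bore 44.6 mm, 49 mm outside, rim a little flared, 53 mm above the worktop (29 mm deep inside).
- carousel (a joint): tray angle (rad), counter-clockwise from above positive, 0 = empty cup in the middle of the opening; starts 26 to 45 degrees short of 0. Notches are 60 degrees apart, but the roller's bracket is clamped in a slot and set differently on each rack: the click at the opening comes anywhere from -11.5 to +11.5 degrees, so it must be felt. On the plain rim the tray turns with 1 to 3 N at a peg.
- catch (a joint): spring lever with a brass roller at the tray's rim, on the rack's right side: 0 rad = home in a notch, 0.1 = out on the rim. In the last 2 to 3 degrees before a notch it pulls the tray on by itself, off the finger; pushed beyond it, the tray resists with up to 7 to 10 N at a peg within 2 to 3 degrees, then is over the far edge and runs free. Let go within 2 degrees of the click it settles in.
- jar: the loose spice jar with dark cap, standing on the worktop to the right of the rack: upright cylinder 41 mm across, 105 mm high, about 0.11 kg; origin: centre of its underside, z up
- salt: bystander: small glass salt shaker, 44 mm across, 90 mm high; origin under its centre
- garlic: bystander: garlic bulb, about 51 mm; origin under its centre
- tin: bystander: low food tin, 75 mm across, 58 mm high, left of the rack; origin under its centre
Mind the look-alikes: they are no part of the job. Leave any blue or orange look-alike of the jar alone.

How it is judged:
On the way:
1. the carousel is clicked home with the empty cup in the opening, before the jar is brought to it (value of joint catch below 0.03 rad and value of joint carousel between -0.25 and 0.25 rad and horizontal distance between jar and cup above 0.06 m), for 0.2 s.
At the end, for the whole second after the job is handed in: The roller is home in its notch (catch below 0.03 rad) with the carousel reading between -0.25 and 0.25 rad and at rest; the jar stands upright (within 0.12 rad) in the empty cup, the centre of its underside within 5 mm sideways and 6 mm in all of the cup's floor centre, at rest (value of joint catch below 0.03 rad and value of joint carousel between -0.25 and 0.25 rad and velocity of joint carousel between -0.05 and 0.05 rad/s and horizontal distance between jar and cup below 0.005 m and distance between jar and cup below 0.006 m and angle between jar's own z axis and vertical below 0.12 rad and linear speed of jar below 0.02 m/s); the robot touches nothing.
It fails at once if the robot presses on the rack with more than 20 N (contact force between any of the arm, the fingers and rack above 20 N).
It fails at once if the jar is rammed or dropped onto the rack (more than 30 N) (contact force between jar and rack above 30 N).
It fails at once if the carousel runs on past its click (beyond 20 degrees) (value of joint carousel above 0.35 rad).
It fails at once if the carousel is turned back clockwise (beyond -55 degrees) (value of joint carousel below -0.96 rad).
It fails at once if a bystander is moved by more than 20 mm (distance of any of salt, garlic, tin from where it was at the start of the episode above 0.02 m).
It also fails if it takes over 67 s, if anything falls off the work surface, if the arm or the gripper's body presses on something with over 40 N, if the wrist force passes 120 N, or if a joint passes its speed limit or range.

## Working session

There is one attempt and no reset: what is moved stays moved. The work goes in short steps, Python scripts to look and compute and a shell command to move; the robot and the scene stay as the last step left them, time stands still between calls to the robot, and variables do not carry over. Pictures are saved under pics/ and viewed, at most 12 in all, crops included, and the job is handed in when it is done.

```bash
ls; mkdir -p pics
cat > h.py <<'E'
import numpy as np, cv2, sys
from station import bot, eyes, ticket
from scipy.spatial.transform import Rotation as Rn
def pic(n,f=None):
    c=eyes.read_camera(n)
    if f: cv2.imwrite('pics/'+f,c['image'][:,:,::-1])
    return c
def ray(c,u,v):
    K,R,t=map(np.array,(c['K'],c['R'],c['t'])); o=-R.T@t; d=R.T@np.linalg.solve(K,[u,v,1]); return o,d
def atz(c,u,v,z):
    o,d=ray(c,u,v); return o+d*(z-o[2])/d[2]
def proj(c,X):
    K,R,t=map(np.array,(c['K'],c['R'],c['t'])); p=K@(R@np.array(X)+t); return p[:2]/p[2]
def tool():
    o=bot.get_obs(); q=np.array(o['tool_rot']); return np.array(o['eef_pos']), Rn.from_quat(q[[1,2,3,0]]).as_matrix()
def delta(target):  # rows units
    p,R=tool(); return np.round(R.T@(np.array(target)-p)/0.5,4)
E
python3 - <<'E'
from h import *
import pickle
a=pic('scene','s0.png');b=pic('top','t0.png')
pickle.dump((a,b),open('c0.pkl','wb'))
for c in(a,b): print(-np.array(c['R']).T@c['t'])
print(bot.get_obs()); print(tool())
E
```

```text
pics
[0.10279117 0.71906869 0.89278064]
[0.45170545 0.06017276 1.4612576 ]
{'t': 0.1, 'q': array([ 1.05686772,  0.47772485,  0.0223483 ,  1.55636503, -0.01151548,
        1.10930307, -0.08317575]), 'joint_vel': array([ 0.00088174, -0.00059842, -0.00076175, -0.00316984, -0.00059053,
       -0.00023346,  0.00151609]), 'joint_torque': array([ 4.79034061e-03, -5.97766435e+01,  1.61403783e+00, -2.81958300e+01,
        1.29343182e-02,  4.97970352e-03, -6.86903581e-05]), 'eef_pos': array([ 0.26625197, -0.61967848,  0.23041282]), 'tool_rot': array([-8.05968184e-04,  9.79489920e-01,  2.01491433e-01, -2.22451868e-04]), 'contact_force': array([ 0.04699368,  0.12488152, -0.63480148]), 'torque': array([ 0.00087183, -0.00499954,  0.01178249]), 'grasp_force': 0.0, 'gripper_width': 1.0006434763564696}
(array([ 0.26625197, -0.61967848,  0.23041282]), array([[ 9.18802306e-01,  3.94717297e-01, -7.60570093e-04],
       [ 3.94718014e-01, -9.18801105e-01,  1.48923113e-03],
       [-1.10987355e-04, -1.66851972e-03, -9.99998602e-01]]))
```

View pics/s0.png

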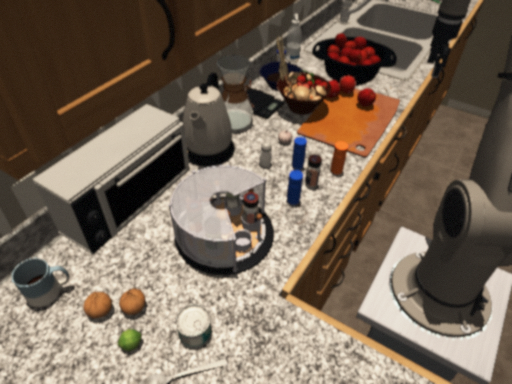

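View pics/t0.png

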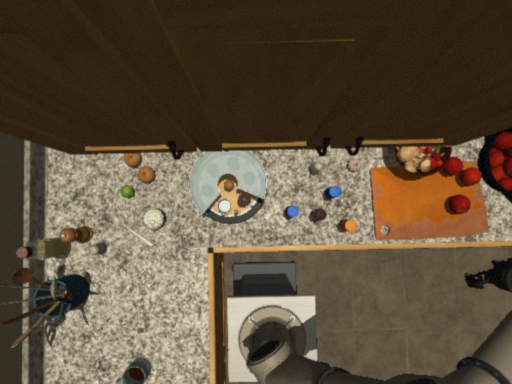

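Candidates for the jar are the dark-capped brown one at top (318,214) / scene (314,170), blue jars at top (292,212) and (334,192), and an orange one at (349,226). The jars inside the rack are fixed. By the description it is the dark-capped one, so I'll check that in a close crop.

Run:
```python
from h import *
import pickle
a,b=pickle.load(open('c0.pkl','rb'))
A=cv2.resize(a['image'][135:275,165:365],None,fx=4,fy=4,interpolation=cv2.INTER_CUBIC)
B=cv2.resize(b['image'][145:235,180:380],None,fx=4,fy=4,interpolation=cv2.INTER_CUBIC)
cv2.imwrite('pics/s0c.png',A[:,:,::-1]);cv2.imwrite('pics/t0c.png',B[:,:,::-1])
for u,v,z in[(318,214,.105),(292,212,.1),(228,186,.135),(228,185,.089),(224,206,.053)]: print(atz(b,u,v,z))
```

```text
[ 0.44243852 -0.16306265  0.105     ]
[ 0.45128454 -0.0758313   0.1       ]
[0.54263741 0.13777369 0.135     ]
[0.54923929 0.14039472 0.089     ]
[0.47804542 0.15809447 0.053     ]
```

View pics/s0c.png

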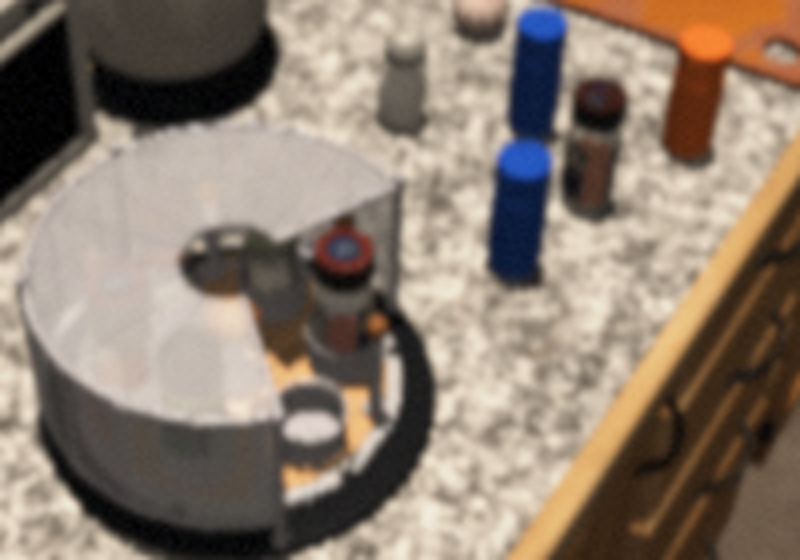

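View pics/t0c.png

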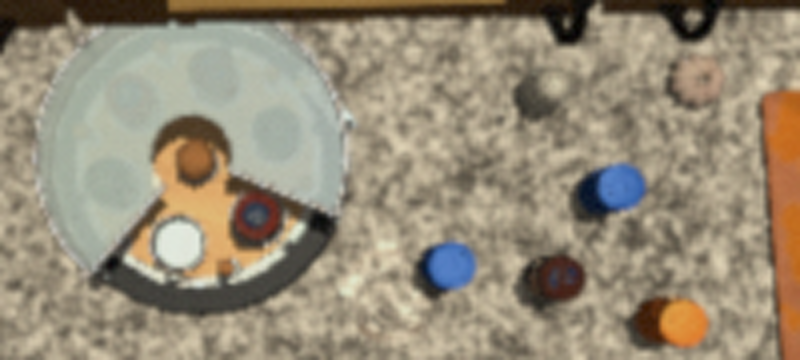

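The crops show the target jar with the dark red-black cap at top (320.5,214.5) / scene (315,158), clear of the blue and orange jars. The empty cup is at top (224.3,206), the peg knob at top (236.5,211.8) / scene (259,216), and the axis knob at top (228.7,185).

Run:
```python
from h import *
import pickle
a,b=pickle.load(open('c0.pkl','rb'))
def tri(p,q):
    o1,d1=ray(a,*p);o2,d2=ray(b,*q)
    s=np.linalg.lstsq(np.c_[d1,-d2],o2-o1,rcond=None)[0]; x,y=o1+d1*s[0],o2+d2*s[1]
    return (x+y)/2, np.linalg.norm(x-y)
T=lambda x,y:(180+(x+.5)/4-.5,145+(y+.5)/4-.5); S=lambda x,y:(165+(x+.5)/4-.5,135+(y+.5)/4-.5)
print('jar',tri(S(600,93),T(562,278)),atz(b,*T(562,278),.105))
print('cup',tri(S(313,405),T(177,244)),atz(b,*T(177,244),.053))
print('peg',tri(S(376,322),T(226,266)),atz(b,*T(226,266),.108))
print('rjar',tri(S(344,248),T(257,215)),atz(b,*T(257,215),.129))
ax=atz(b,*T(196,161),.089);print('axis',ax)
for n,p,r,z in[('cup',T(177,244),74,.053),('peg',T(226,266),98,.11),('rj',T(257,215),74,.129)]:
    d=atz(b,*p,z)-ax; print(n,np.hypot(*d[:2]),np.degrees(np.arctan2(d[1],d[0]))%360)
for e in[T(100,276),T(330,218)]:
  for z in (.135,.01):
    d=atz(b,*e,z)-ax; print('edge',np.hypot(*d[:2]),np.degrees(np.arctan2(d[1],d[0]))%360)
for e in [S(280,425),S(400,180)]:
    d=atz(a,*e,.135)-ax; print('edgeS',np.hypot(*d[:2]),np.degrees(np.arctan2(d[1],d[0]))%360)
```

```text
jar (array([ 0.44246388, -0.16946865,  0.10784037]), np.float64(0.0013178748365554555)) [ 0.44184562 -0.17023354  0.105     ]
cup (array([0.4791146 , 0.15803781, 0.05845669]), np.float64(0.00035427734199478753)) [0.47937496 0.15850834 0.053     ]
peg (array([0.45930648, 0.11389759, 0.10948449]), np.float64(0.0013320839582569024)) [0.45873197 0.11363237 0.108     ]
rjar (array([0.50120623, 0.08649287, 0.12965965]), np.float64(0.0018209358491182814)) [0.50043999 0.08605214 0.129     ]
axis [0.54961872 0.13823545 0.089     ]
cup 0.07311070968433482 163.90145027663516
peg 0.09418861237062828 195.19170976931923
rj 0.07170525827302428 226.69786546926304
edge 0.12484431869219985 140.84497258061307
edge 0.1345954700400966 135.92981443548962
edge 0.1247562878738597 244.6903844909558
edge 0.12602540369408394 247.05387134692648
edgeS 0.13539307170458623 136.0160668272044
edgeS 0.12990600195743973 248.76336686231792
```

```bash
python3 -m crank '.683 -.403 0 0 0 -.482 1;.683 -.403 0 0 0 -.482 1;.683 -.403 0 0 0 -.482 1;.683 -.403 0 0 0 -.482 1;.683 -.403 0 0 0 -.482 1;.683 -.403 0 0 0 -.482 1;.683 -.403 0 0 0 -.482 1;.683 -.403 0 0 0 -.482 1;.683 -.403 0 0 0 -.482 1;.683 -.403 0 0 0 -.482 1;.683 -.403 0 0 0 -.482 1;.683 -.403 0 0 0 -.482 1;.683 -.403 0 0 0 -.482 1'
python3 - <<'E'
from h import *
print(tool(),bot.get_obs()['q'],delta([.447,.144,.2]))
E
```

```text
t: 1.4
eef_pos: [0.5003, -0.3006, 0.2311]
tool_rot: [-0.0, 0.575, 0.818, -0.0]
contact_force: [0.5, -0.2, -0.3]
gripper_width: -0.0
grasp_force: 0.0
(array([ 0.50033118, -0.30061354,  0.23112997]), array([[-3.38629223e-01,  9.40919831e-01, -3.48775065e-04],
       [ 9.40919868e-01,  3.38629279e-01,  1.15614372e-04],
       [ 2.26889304e-04, -2.89018983e-04, -9.99999932e-01]])) [ 0.75757571  0.35918352 -0.40996601  1.75739402  0.16145786  1.05854206
  0.63691644] [0.8728 0.2008 0.0624]
```

```bash
python3 -m crank '.873 .201 .062 0 0 0 1;.873 .201 .062 0 0 0 1;.873 .201 .062 0 0 0 1;.873 .201 .062 0 0 0 1;.873 .201 .062 0 0 0 1;.873 .201 .062 0 0 0 1;.873 .201 .062 0 0 0 1;.873 .201 .062 0 0 0 1;.873 .201 .062 0 0 0 1;.873 .201 .062 0 0 0 1;.873 .201 .062 0 0 0 1;.873 .201 .062 0 0 0 1;.873 .201 .062 0 0 0 1'
python3 - <<'E'
from h import *
c=pic('wrist','w1.png')
print(delta([.447,.144,.085]),bot.get_obs()['contact_force'], 'peg',proj(c,[.458,.1136,.11]),'cup',proj(c,[.4793,.158,.053]),'ax',proj(c,[.552,.139,.089]))
import pickle;pickle.dump(c,open('w1.pkl','wb'))
E
```

```text
t: 2.7
eef_pos: [0.4462, 0.1425, 0.2002]
tool_rot: [0.0, 0.575, 0.818, -0.0]
contact_force: [0.5, -0.0, -0.1]
gripper_width: -0.001
grasp_force: 0.0
[0.0021 0.0026 0.2305] [0.87952138 0.26386263 0.06155725] peg [256.50802878 228.71061888] cup [291.50897875 172.0967552 ] ax [361.56280978 226.7194636 ]
```

View pics/w1.png

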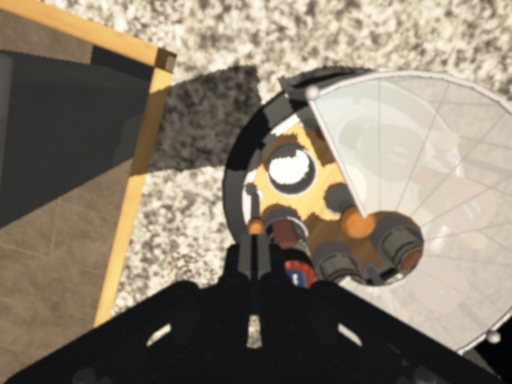

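The wrist view shows the peg knob at (256,227), the cup at (291,170) and the axis knob at (358,222), all within about 4 px of their projections. Next I descend behind the peg.

```bash
python3 -m crank '.002 .002 .06 0 0 0 1;.002 .002 .12 0 0 0 1;.002 .002 .18 0 0 0 1;.002 .002 .23 0 0 0 1;.002 .002 .23 0 0 0 1'; python3 -m crank '-.008 0 0 0 0 0 1;-.016 0 0 0 0 0 1;-.016 0 0 0 0 0 1'; python3 -m crank '-.004 0 0 0 0 0 1;-.008 0 0 0 0 0 1;-.012 0 0 0 0 0 1;-.012 0 0 0 0 0 1'
```

```text
t: 3.25
eef_pos: [0.4445, 0.1436, 0.0827]
tool_rot: [-0.002, 0.574, 0.819, -0.002]
contact_force: [-0.4, -0.2, 0.5]
gripper_width: 0.0
grasp_force: 0.0
t: 3.55
eef_pos: [0.4504, 0.1373, 0.0866]
tool_rot: [0.001, 0.574, 0.819, 0.001]
contact_force: [-0.2, 0.1, 0.7]
gripper_width: -0.002
grasp_force: 0.0
t: 3.95
eef_pos: [0.4513, 0.1321, 0.0854]
tool_rot: [0.0, 0.574, 0.819, -0.0]
contact_force: [0.0, -0.3, 0.3]
gripper_width: -0.0
grasp_force: 0.0
```

```bash
python3 -m crank '-.0034 -.0009 0 0 0 -.0056 1;-.0068 -.0018 0 0 0 -.0111 1;-.0102 -.0026 0 0 0 -.0167 1;-.0137 -.0034 0 0 0 -.0222 1'; python3 -m crank '-.0034 -.0009 0 0 0 -.0056 1;-.0068 -.0018 0 0 0 -.0111 1;-.0102 -.0026 0 0 0 -.0167 1;-.0137 -.0034 0 0 0 -.0222 1;-.0172 -.0041 0 0 0 -.0278 1;-.0206 -.0048 0 0 0 -.0333 1;-.0206 -.0048 0 0 0 -.0333 1'
python3 - <<'E'
from h import *
import pickle
c=pic('wrist','w2.png');pickle.dump(c,open('w2.pkl','wb'))
p,R=tool(); A=np.array([.552,.139,p[2]]);print('axis in tool',R.T@(A-p))
for d in range(0,50,4):
    th=np.radians(195+d);P=np.array([.552+.098*np.cos(th),.139+.098*np.sin(th),.11]);print(d,proj(c,P).round(),(R.T@(P-p))[:2].round(4))
E
```

```text
t: 4.35
eef_pos: [0.4519, 0.1258, 0.0854]
tool_rot: [-0.0, 0.544, 0.839, 0.0]
contact_force: [-0.0, 3.0, 0.6]
gripper_width: 0.001
grasp_force: 1.3
t: 5.05
eef_pos: [0.454, 0.1146, 0.0853]
tool_rot: [0.0, 0.5, 0.866, -0.0]
contact_force: [0.8, 1.3, 0.1]
gripper_width: -0.002
grasp_force: 0.4
axis in tool [-2.78180379e-02  9.71902983e-02 -3.26751353e-05]
0 [261. 281.] [-0.0025  0.0025]
4 [258. 293.] [-0.0092  0.001 ]
8 [255. 306.] [-0.0159 -0.0001]
12 [254. 318.] [-0.0227 -0.0007]
16 [254. 329.] [-0.0296 -0.0008]
20 [255. 340.] [-0.0364 -0.0004]
24 [256. 351.] [-0.0432  0.0004]
28 [259. 362.] [-0.0499  0.0017]
32 [262. 372.] [-0.0565  0.0035]
36 [266. 381.] [-0.063   0.0057]
40 [271. 390.] [-0.0693  0.0084]
44 [277. 399.] [-0.0754  0.0115]
48 [283. 407.] [-0.0812  0.015 ]
```

View pics/w2.png

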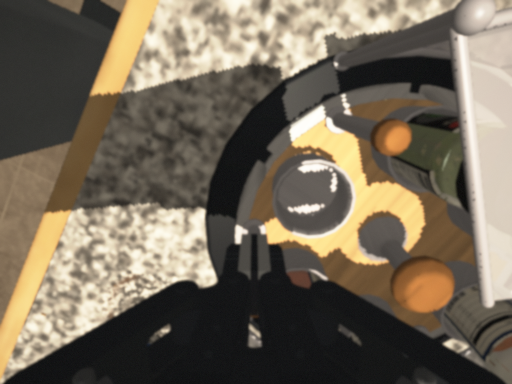

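The wrist view shows the cup rim centre at about (313,196), the next peg at (391,138) and the axis knob at (422,283). The push force is about 1–3 N. I'll continue to the click in small steps.

```bash
cat >> h.py <<'E'
def ang(P,A=(.552,.139)): return np.degrees(np.arctan2(P[1]-A[1],P[0]-A[0]))%360
E
python3 - <<'E'
from h import *
import pickle
c=pickle.load(open('w2.pkl','rb'))
ax=atz(c,422,283,.089);cu=atz(c,313,196,.053);pg=atz(c,391,138,.11)
print('axis',ax,'cup',cu,ang(cu),np.hypot(cu[0]-.552,cu[1]-.139),'peg2',pg,ang(pg),np.hypot(pg[0]-.552,pg[1]-.139))
c=pickle.load(open('w1.pkl','rb'))
ax=atz(c,358,222,.089);cu=atz(c,291,170,.053);pg=atz(c,256,227,.11)
print(ax,cu,ang(cu),pg,ang(pg))
E
python3 -m crank '-.0034 -.0009 0 0 0 -.0056 1;-.0068 -.0018 0 0 0 -.0111 1;-.0068 -.0018 0 0 0 -.0111 1'
python3 -m crank '-.0034 -.0009 0 0 0 -.0056 1;-.0068 -.0018 0 0 0 -.0111 1;-.0068 -.0018 0 0 0 -.0111 1'
```

```text
axis [0.54054263 0.14340322 0.089     ] cup [0.47527306 0.14830931 0.053     ] 173.08209745307838 0.07728962380799101 peg2 [0.46802975 0.19457802 0.11      ] 146.50031790184323 0.10069716413009609
[0.54682244 0.14217511 0.089     ] [0.47802173 0.15981575 0.053     ] 164.28464473979838 [0.45705312 0.11494757 0.11      ] 194.2154102046142
t: 5.4
eef_pos: [0.4548, 0.1112, 0.0852]
tool_rot: [-0.0, 0.485, 0.875, -0.0]
contact_force: [-0.1, 0.6, 0.1]
gripper_width: -0.004
grasp_force: 0.5
t: 5.7
eef_pos: [0.4559, 0.1078, 0.0852]
tool_rot: [0.0, 0.469, 0.883, -0.0]
contact_force: [-1.0, 1.1, -1.0]
gripper_width: -0.001
grasp_force: 0.3
```

```bash
f(){ grep contact; }
python3 -m crank '-.0034 -.0009 0 0 0 -.0056 1;-.0034 -.0009 0 0 0 -.0056 1' |f
python3 -m crank '-.0034 -.0009 0 0 0 -.0056 1;-.0034 -.0009 0 0 0 -.0056 1' |f
python3 -m crank '-.0034 -.0009 0 0 0 -.0056 1;-.0034 -.0009 0 0 0 -.0056 1' |f
python3 -m crank '-.0034 -.0009 0 0 0 -.0056 1;-.0034 -.0009 0 0 0 -.0056 1' |f
python3 - <<'E'
from h import *
import pickle
c=pic('wrist','w3.png');pickle.dump(c,open('w3.pkl','wb'))
for t in range(160,216,4):
    print(t,[proj(c,[.551+.074*np.cos(np.radians(t)),.140+.074*np.sin(np.radians(t)),.053]).round()])
g=cv2.cvtColor(c['image'],cv2.COLOR_RGB2GRAY)
print(cv2.HoughCircles(g,cv2.HOUGH_GRADIENT,1,20,param1=80,param2=25,minRadius=30,maxRadius=50))
c=pickle.load(open('w2.pkl','rb'));g=cv2.cvtColor(c['image'],cv2.COLOR_RGB2GRAY)
print(cv2.HoughCircles(g,cv2.HOUGH_GRADIENT,1,20,param1=80,param2=25,minRadius=30,maxRadius=50))
E
```

```text
contact_force: [0.0, 1.0, 0.9]
contact_force: [-1.1, 0.1, 0.4]
contact_force: [-1.3, 0.5, 0.0]
contact_force: [-0.9, 0.6, -0.1]
160 [array([353., 168.])]
164 [array([345., 173.])]
168 [array([338., 178.])]
172 [array([331., 183.])]
176 [array([324., 189.])]
180 [array([318., 195.])]
184 [array([313., 202.])]
188 [array([308., 208.])]
192 [array([304., 215.])]
196 [array([300., 222.])]
200 [array([297., 229.])]
204 [array([294., 236.])]
208 [array([292., 243.])]
212 [array([291., 250.])]
[[[ 74.5 252.5  49.4]
  [109.5 231.5  45. ]
  [311.5 199.5  38.3]
  [110.5 275.5  31.6]
  [509.5 354.5  39. ]]]
[[[312.5 194.5  43.5]
  [423.5 292.5  36.6]]]
```

```bash
f(){ grep contact; }
python3 -m crank '-.0034 -.0009 0 0 0 -.0056 1;-.0034 -.0009 0 0 0 -.0056 1' |f
python3 -m crank '-.0034 -.0009 0 0 0 -.0056 1;-.0034 -.0009 0 0 0 -.0056 1' |f
python3 -m crank '-.0034 -.0009 0 0 0 -.0056 1;-.0034 -.0009 0 0 0 -.0056 1' |f
python3 - <<'E'
from h import *
import pickle
c=pic('wrist','w4.png');pickle.dump(c,open('w4.pkl','wb'))
g=cv2.cvtColor(c['image'],cv2.COLOR_RGB2GRAY)[140:270,240:380]
print(cv2.HoughCircles(g,cv2.HOUGH_GRADIENT,1,20,param1=80,param2=20,minRadius=34,maxRadius=46)+[240,140,0])
E
```

```text
contact_force: [-0.3, -0.2, 0.1]
contact_force: [-0.0, 0.6, 0.6]
contact_force: [0.2, -0.2, -0.1]
[[[309.5        194.5         42.09999847]]]
```

Run:
```python
from h import *
import pickle
for n in '234':
    c=pickle.load(open(f'w{n}.pkl','rb')); im=c['image'][120:300,220:480]
    g=cv2.cvtColor(c['image'],cv2.COLOR_RGB2GRAY)[140:270,240:380]
    h=cv2.HoughCircles(g,cv2.HOUGH_GRADIENT,1,20,param1=80,param2=20,minRadius=34,maxRadius=46)[0]+[240,140,0]
    print(n,h[:3].tolist(),[ang(atz(c,*x[:2],.053),(.551,.140)) for x in h[:2]])
ims=[cv2.resize(pickle.load(open(f'w{n}.pkl','rb'))['image'][120:300,220:480],None,fx=1.5,fy=1.5) for n in '34']
cv2.imwrite('pics/w34.png',np.hstack(ims)[:,:,::-1])
```

```text
2 [[312.5, 200.5, 39.900001525878906]] [np.float64(175.61391595111553)]
3 [[311.5, 199.5, 38.79999923706055]] [np.float64(183.47576805804943)]
4 [[309.5, 194.5, 42.099998474121094]] [np.float64(184.85980894061956)]
```

View pics/w34.png

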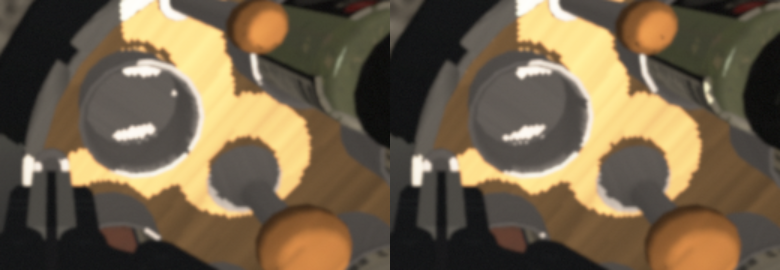

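The two crops look the same in the tool frame, so the tray is still riding with the finger and hasn't clicked. I'll track the free peg knob at (400,140) by template matching as I push on.

```bash
cat > trk.py <<'E'
from h import *
import pickle
c0=pickle.load(open('w4.pkl','rb'));c=pic('wrist')
r=[]
for (y0,y1,x0,x1) in [(155,240,265,362)]:
    m=cv2.matchTemplate(c['image'][y0-30:y1+30,x0-30:x1+30],c0['image'][y0:y1,x0:x1],cv2.TM_CCOEFF_NORMED)
    _,v,_,l=cv2.minMaxLoc(m); r.append((l[0]-30,l[1]-30,round(v,2)))
o=bot.get_obs();p,R=tool();print('shift',r,'F tool',(R.T@np.array(o['contact_force'])).round(1),'ang',ang(p).round(1))
pickle.dump(c,open('wl.pkl','wb'))
E
python3 trk.py
for i in 1 ; do python3 -m crank '-.0034 -.0009 0 0 0 -.0056 1;-.0034 -.0009 0 0 0 -.0056 1' >/dev/null; done; python3 trk.py
python3 -m crank '-.0034 -.0009 0 0 0 -.0056 1;-.0034 -.0009 0 0 0 -.0056 1' >/dev/null;python3 trk.py
python3 -m crank '-.0034 -.0009 0 0 0 -.0056 1;-.0034 -.0009 0 0 0 -.0056 1' >/dev/null;python3 trk.py
python3 -m crank '-.0034 -.0009 0 0 0 -.0056 1;-.0034 -.0009 0 0 0 -.0056 1' >/dev/null;python3 trk.py
```

```text
shift [(0, 0, 1.0)] F tool [ 0.4 -0.2  0.2] ang 204.8
shift [(1, 1, 0.99)] F tool [ 4.5  1.1 -1.2] ang 205.1
shift [(1, 1, 0.97)] F tool [ 9.8  1.1 -2.9] ang 205.3
shift [(1, 2, 0.96)] F tool [ 9.6  1.2 -2.7] ang 206.2
shift [(1, 1, 0.97)] F tool [ 3.   0.7 -0.4] ang 208.5
```

Force rose to about 10 N and then fell, so the click was probably around w4 and I may have gone onto its far edge. I'll back the finger off and see whether the tray settles back.

```bash
cat > tang.py <<'E'
from h import *
# tray angle from world-rectified top view of plane z=.022..: rectify each wrist image onto plane z=.053 about axis, compare by rotation
def rect(c,z=.053):
    A=(.551,.140); t=np.radians(np.arange(120,235,.25)); r=np.arange(.048,.1,.0005)
    T,Rr=np.meshgrid(t,r); X=np.stack([A[0]+Rr*np.cos(T),A[1]+Rr*np.sin(T),np.full_like(T,z)],-1).reshape(-1,3)
    K,R,tt=map(np.array,(c['K'],c['R'],c['t'])); p=(X@R.T+tt)@K.T; p=(p[:,:2]/p[:,2:]).reshape(*T.shape,2).astype(np.float32)
    return cv2.remap(c['image'],p[...,0],p[...,1],cv2.INTER_LINEAR)
def cmp(c,c0,a0):
    # template: cup sector +-20deg about a0 in c0
    i0=int((a0-120)/.25); T=rect(c0)[:,i0-72:i0+72]; m=cv2.matchTemplate(rect(c),T,cv2.TM_CCOEFF_NORMED)
    _,v,_,l=cv2.minMaxLoc(m); return 120+(l[0]+72)*.25, round(v,2)
E
python3 - <<'E'
from tang import *
import pickle
L=lambda n:pickle.load(open(f'w{n}.pkl','rb'))
for n in '1234l': print(n,cmp(L(n),L('4'),186))
E
python3 -m crank '.01 0 0 0 0 0 1;.02 0 0 0 0 0 1;.03 0 0 0 0 0 1;.03 0 0 0 0 0 1'|grep -E "contact|eef"
python3 - <<'E'
from tang import *
import pickle
c=pic('wrist');pickle.dump(c,open('w5.pkl','wb'));print(cmp(c,pickle.load(open('w4.pkl','rb')),186))
E
```

```text
1 (210.5, 0.46)
2 (175.25, 0.9)
3 (183.0, 0.97)
4 (186.0, 1.0)
l (189.0, 0.95)
eef_pos: [0.4527, 0.1016, 0.0853]
contact_force: [-0.9, 0.8, -0.1]
(187.5, 0.46)
```

```bash
python3 -m crank '.03 0 -.08 0 0 0 1;.06 0 -.16 0 0 0 1;.06 0 -.23 0 0 0 1;.06 0 -.23 0 0 0 1;.06 0 -.23 0 0 0 1'|grep -E "contact|eef"
python3 - <<'E'
from tang import *
import pickle
c=pic('wrist','w6.png');pickle.dump(c,open('w6.pkl','wb'))
s=pic('scene');t=pic('top');pickle.dump((s,t),open('c6.pkl','wb'))
S=cv2.resize(s['image'][170:270,165:285],None,fx=4,fy=4,interpolation=cv2.INTER_CUBIC)
W=cv2.resize(c['image'],(480,360))
o=np.zeros((400,960,3),np.uint8);o[:,:480]=S;o[:360,480:]=W
cv2.imwrite('pics/m6.png',cv2.resize(o,(800,333))[:,:,::-1])
for a in range(178,204,2): print(a,proj(c,[.551+.074*np.cos(np.radians(a)),.140+.074*np.sin(np.radians(a)),.053]).round(1),'peg',proj(c,[.551+.098*np.cos(np.radians(a+30)),.140+.098*np.sin(np.radians(a+30)),.110]).round(1))
g=cv2.cvtColor(c['image'],cv2.COLOR_RGB2GRAY)
print(cv2.HoughCircles(g,cv2.HOUGH_GRADIENT,1,15,param1=80,param2=18,minRadius=16,maxRadius=30))
E
```

```text
eef_pos: [0.4325, 0.122, 0.2009]
contact_force: [-0.4, -0.3, -0.6]
178 [300.  191.5] peg [258.1 240.5]
180 [298.1 193.2] peg [257. 244.]
182 [296.2 194.9] peg [256.  247.4]
184 [294.4 196.7] peg [255.2 250.8]
186 [292.7 198.5] peg [254.5 254.2]
188 [291.1 200.4] peg [253.9 257.6]
190 [289.5 202.3] peg [253.5 261. ]
192 [288.1 204.3] peg [253.2 264.4]
194 [286.7 206.3] peg [253.1 267.7]
196 [285.3 208.3] peg [253.1 271.1]
198 [284.1 210.3] peg [253.2 274.4]
200 [282.9 212.4] peg [253.5 277.6]
202 [281.8 214.5] peg [253.9 280.9]
[[[288.5 199.5  22.7]
  [104.5 230.5  27.2]
  [158.5 241.5  23.9]
  [438.5  85.5  29.4]
  [139.5 192.5  26.1]
  [374.5  37.5  24.9]
  [332.5  57.5  29.4]
  [483.5 118.5  28.3]
  [145.5 253.5  27.2]
  [356.5 173.5  21.7]
  [192.5 239.5  21.7]
  [423.5 105.5  23.9]
  [289.5 182.5  28.2]
  [ 85.5 252.5  21.7]
  [ 66.5 253.5  28.3]
  [410.5  87.5  26.1]
  [190.5 170.5  22.8]
  [447.5 102.5  21.7]
  [ 81.5 288.5  17.2]
  [407.5 295.5  25.8]
  [ 60.5 320.5  23.9]
  [482.5  30.5  25. ]
  [118.5 211.5  23.9]
  [195.5 201.5  19.4]
  [466.5 124.5  21.7]
  [446.5  58.5  21.7]
  [465.5  25.5  22.7]
  [392.5 276.5  20.2]
  [112.5 270.5  19.4]
  [166.5 166.5  20.3]
  [295.5  47.5  21.7]
  [286.5  64.5  17.2]
  [417.5  46.5  19.4]
  [104.5 310.5  23.9]
  [249.5  89.5  17.1]
  [354.5 259.5  21.3]
  [379.5 189.5  21.6]]]
```

View pics/m6.png

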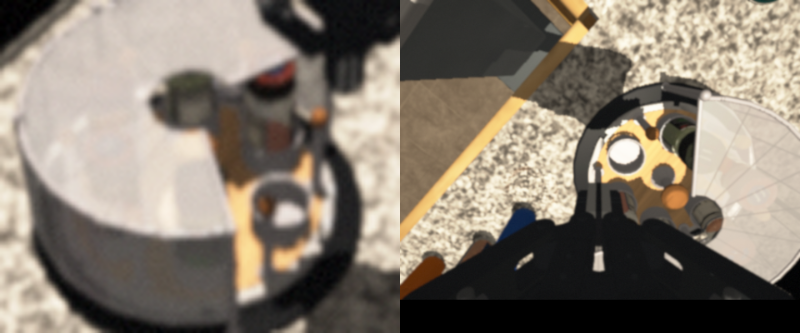

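```bash
cat > pegs.py <<'E'
from h import *
import pickle
def orange(im):
    h=cv2.cvtColor(im,cv2.COLOR_RGB2HSV); return ((h[...,0]<16)&(h[...,0]>4)&(h[...,1]>150)&(h[...,2]>110)).astype(np.uint8)
def pegs(c,lo=8):
    n,l,s,ce=cv2.connectedComponentsWithStats(orange(c['image'])); out=[]
    for i in range(1,n):
        if s[i,4]<lo: continue
        P=atz(c,*ce[i],.103); r=np.hypot(P[0]-.551,P[1]-.140)
        if .088<r<.11: out.append((ce[i].round(1).tolist(),int(s[i,4]),round(r,4),round(ang(P,(.551,.14)),1)))
    return out
E
python3 - <<'E'
from pegs import *
for n in ['1','2','3','4','l','5','6']: print(n,pegs(pickle.load(open(f'w{n}.pkl','rb')),15))
for f in ['c0','c6']:
    a,b=pickle.load(open(f+'.pkl','rb')); print(f,'s',pegs(a,4),'t',pegs(b,4))
E
```

```text
1 [([255.3, 226.3], 165, np.float64(0.0976), np.float64(196.5))]
2 [([393.5, 137.7], 935, np.float64(0.0967), np.float64(144.7))]
3 [([394.0, 137.9], 937, np.float64(0.0968), np.float64(152.7))]
4 [([393.2, 138.4], 936, np.float64(0.0968), np.float64(155.7))]
l [([396.2, 140.2], 933, np.float64(0.0967), np.float64(158.8))]
5 [([390.1, 175.4], 835, np.float64(0.0966), np.float64(159.2)), ([254.0, 330.6], 240, np.float64(0.0977), np.float64(221.7))]
6 [([328.3, 171.4], 43, np.float64(0.0955), np.float64(157.3))]
c0 s [([258.8, 215.6], 13, np.float64(0.0941), np.float64(198.3))] t [([235.5, 211.5], 4, np.float64(0.0965), np.float64(194.4))]
c6 s [([260.1, 205.1], 8, np.float64(0.0961), np.float64(220.8))] t [([246.6, 205.2], 5, np.float64(0.0959), np.float64(220.4))]
```

Peg tracking shows the tray at +3.4° past the click (cup about 189°, click about 186°), so it slipped over the far edge. It is well inside the 20° limit. I'll push it back clockwise gently on peg 2, the one behind the cup, where there is plenty of room.

Run:
```python
from h import *
p,R=tool();print(np.degrees(np.arctan2(R[1,1],R[0,1])),delta([.4535,.1502,.2]),bot.get_obs()['q'],bot.get_obs()['t'])
```

```text
45.05625579281583 [ 0.0087  0.0717 -0.0019] [ 0.32626045  0.23187448 -0.82625599  2.06501462  0.21160947  0.9309333
  0.17197538] 9.35
```

```bash
python3 -m crank '.009 .072 0 0 0 .35 1;.009 .072 0 0 0 .35 1;.009 .072 0 0 0 .35 1;.009 .072 0 0 0 .35 1;.009 .072 0 0 0 .35 1;.009 .072 0 0 0 .35 1;.009 .072 0 0 0 .35 1;.009 .072 0 0 0 .35 1;.009 .072 0 0 0 .35 1;.009 .072 0 0 0 .35 1' | grep eef
python3 - <<'E'
from pegs import *
c=pic('wrist');pickle.dump(c,open('w7.pkl','wb'));print(pegs(c,15))
p,R=tool();print(np.degrees(np.arctan2(R[1,1],R[0,1])),delta([.4535,.1502,.086]))
a,b=pic('scene'),pic('top');print(pegs(a,4),pegs(b,4))
E
```

```text
eef_pos: [0.4537, 0.1509, 0.1994]
[([303.0, 258.6], 137, np.float64(0.0986), np.float64(220.2))]
-17.826719299515236 [-1.500e-03  2.000e-04  2.272e-01]
[([260.3, 205.0], 7, np.float64(0.0966), np.float64(221.0))] [([246.2, 205.6], 5, np.float64(0.096), np.float64(219.3))]
```

```bash
python3 -m crank '-.0015 0 .06 0 0 0 1;-.0015 0 .12 0 0 0 1;-.0015 0 .18 0 0 0 1;-.0015 0 .227 0 0 0 1;-.0015 0 .227 0 0 0 1;-.0015 0 .227 0 0 0 1' | grep -E "eef|contact"
python3 - <<'E'
from pegs import *
c=pic('wrist');pickle.dump(c,open('w8.pkl','wb'));print(pegs(c,15))
p,R=tool();print('axis',R.T@(np.array([.551,.14,.085])-p)); 
for q in (157,159): print('peg2',R.T@(np.array([.551+.098*np.cos(np.radians(q)),.14+.098*np.sin(np.radians(q)),.085])-p))
E
```

```text
eef_pos: [0.4539, 0.1506, 0.0871]
contact_force: [-0.0, -0.4, 1.2]
[]
axis [0.0193611  0.09505314 0.00284915]
peg2 [ 0.02807074 -0.00255903  0.00277216]
peg2 [ 0.02465882 -0.00280353  0.00276876]
```

```bash
cat > st.py <<'E'
from pegs import *
o=bot.get_obs();p,R=tool();F=R.T@np.array(o['contact_force'])
a=pic('scene');h=a['image'][197:213,252:268].astype(float)
w=np.clip(h[...,0]-h[...,2]-40,0,None); yy,xx=np.mgrid[197:213,252:268]
print('t',o['t'],'F',F.round(1),'x',(R[:,0]@p*1000).round(1),'peg1 scene',(w*xx).sum()/w.sum(),(w*yy).sum()/w.sum(), w.sum())
E
python3 st.py
python3 -m crank '.004 0 0 0 0 0 1;.008 0 0 0 0 0 1;.008 0 0 0 0 0 1' >/dev/null; python3 st.py
python3 -m crank '.0014 0 0 0 0 0 1;.0014 0 0 0 0 0 1' >/dev/null; python3 st.py
python3 -m crank '.0014 0 0 0 0 0 1;.0014 0 0 0 0 0 1' >/dev/null; python3 st.py
python3 -m crank '.0014 0 0 0 0 0 1;.0014 0 0 0 0 0 1' >/dev/null; python3 st.py
```

```text
t 11.15 F [-0.1  0.9 -0.3] x 283.3 peg1 scene nan nan 0.0
t 11.5 F [-1.  -0.3 -0.2] x 287.3 peg1 scene nan nan 0.0
t 11.75 F [ 0.1 -0.6 -0.6] x 287.5 peg1 scene nan nan 0.0
t 12.0 F [-0.2  0.5 -0.5] x 288.2 peg1 scene nan nan 0.0
t 12.25 F [-0.6 -0.3  0.2] x 288.9 peg1 scene nan nan 0.0st.py:5: RuntimeWarning: invalid value encountered in scalar divide
  print('t',o['t'],'F',F.round(1),'x',(R[:,0]@p*1000).round(1),'peg1 scene',(w*xx).sum()/w.sum(),(w*yy).sum()/w.sum(), w.sum())
st.py:5: RuntimeWarning: invalid value encountered in scalar divide
  print('t',o['t'],'F',F.round(1),'x',(R[:,0]@p*1000).round(1),'peg1 scene',(w*xx).sum()/w.sum(),(w*yy).sum()/w.sum(), w.sum())
st.py:5: RuntimeWarning: invalid value encountered in scalar divide
  print('t',o['t'],'F',F.round(1),'x',(R[:,0]@p*1000).round(1),'peg1 scene',(w*xx).sum()/w.sum(),(w*yy).sum()/w.sum(), w.sum())
st.py:5: RuntimeWarning: invalid value encountered in scalar divide
  print('t',o['t'],'F',F.round(1),'x',(R[:,0]@p*1000).round(1),'peg1 scene',(w*xx).sum()/w.sum(),(w*yy).sum()/w.sum(), w.sum())
st.py:5: RuntimeWarning: invalid value encountered in scalar divide
  print('t',o['t'],'F',F.round(1),'x',(R[:,0]@p*1000).round(1),'peg1 scene',(w*xx).sum()/w.sum(),(w*yy).sum()/w.sum(), w.sum())
```

```bash
sed -i '/^a=pic/,$d' st.py; echo "print('t',o['t'],'F',F.round(1),'x',(R[:,0]@p*1000).round(1))" >> st.py
python3 -m crank '.0014 0 0 0 0 0 1;.0014 0 0 0 0 0 1' >/dev/null; python3 st.py
python3 -m crank '.0014 0 0 0 0 0 1;.0014 0 0 0 0 0 1' >/dev/null; python3 st.py
python3 -m crank '.0014 0 0 0 0 0 1;.0014 0 0 0 0 0 1' >/dev/null; python3 st.py
```

```text
t 12.5 F [-0.3  0.6 -0.2] x 289.4
t 12.7 F [ 0.1 -0.1 -0.3] x 290.4
t 12.9 F [-0.8  0.1 -0.7] x 291.1
```

```bash
python3 -m crank '.0014 0 0 0 0 0 1;.0014 0 0 0 0 0 1' >/dev/null; python3 st.py
python3 -m crank '.0014 0 0 0 0 0 1;.0014 0 0 0 0 0 1' >/dev/null; python3 st.py
python3 - <<'E'
from pegs import *
c=pic('wrist','w9.png');pickle.dump(c,open('w9.pkl','wb'))
c8=pickle.load(open('w8.pkl','rb'))
for k,C in (('8',c8),('9',c)):
    n,l,s,ce=cv2.connectedComponentsWithStats(orange(C['image'])); print(k,[(ce[i].round(1).tolist(),int(s[i,4])) for i in range(1,n) if s[i,4]>30])
b=pic('top','t9.png');print(pegs(b,3))
for a in(155,157,159):print([proj(c,[.551+.098*np.cos(np.radians(a+x)),.14+.098*np.sin(np.radians(a+x)),.103]).round(1) for x in(0,-60,60)])
E
```

```text
t 13.1 F [-0.2 -0.2 -0.2] x 291.8
t 13.3 F [0.9 0.9 0.2] x 292.4
8 [([458.6, 219.8], 216), ([419.7, 231.9], 192)]
9 [([453.3, 240.9], 99)]
[([244.7, 206.9], 7, np.float64(0.0962), np.float64(215.3))]
[array([251.1, 221.8]), array([408.4,  30.2]), array([321.1, 373.1])]
[array([250.3, 228.7]), array([399.5,  34.3]), array([325.9, 375.9])]
[array([249.8, 235.4]), array([390.8,  38.7]), array([330.8, 378.5])]
```

Peg 1 in the top view went from 220° to 215.3° and the finger feels no force, so the tray has jumped back into its click. I'll retreat and verify.

```bash
python3 -m crank '-.01 0 0 0 0 0 1;-.02 0 0 0 0 0 1;-.02 0 -.08 0 0 0 1;-.02 0 -.16 0 0 0 1;-.02 0 -.24 0 0 0 1;-.02 0 -.24 0 0 0 1' |grep -E "eef|contact"
python3 - <<'E'
from pegs import *
c=pic('wrist','w10.png');pickle.dump(c,open('w10.pkl','wb'));print(pegs(c,15))
a,b=pic('scene'),pic('top');print(pegs(a,3),pegs(b,3)); pickle.dump((a,b),open('c10.pkl','wb'))
print(bot.get_obs()['t'])
E
```

```text
eef_pos: [0.4566, 0.151, 0.2117]
contact_force: [0.5, -0.6, -0.3]
[([291.5, 249.2], 130, np.float64(0.0981), np.float64(216.2))]
[([260.2, 206.8], 6, np.float64(0.0954), np.float64(217.1))] [([244.7, 206.9], 7, np.float64(0.0962), np.float64(215.3))]
14.15
```

Run:
```python
from pegs import *
c=pickle.load(open('w10.pkl','rb'));g=cv2.cvtColor(c['image'],cv2.COLOR_RGB2GRAY)
P=proj(c,[.551+.074*np.cos(np.radians(186)),.14+.074*np.sin(np.radians(186)),.053]);print(P)
u,v=P.astype(int);G=g[v-45:v+45,u-45:u+45]
H=cv2.HoughCircles(G,cv2.HOUGH_GRADIENT,1,10,param1=80,param2=12,minRadius=18,maxRadius=26)[0][:3];
for h in H: print(h+[u-45,v-45,0],atz(c,h[0]+u-45,h[1]+v-45,.053))
print(delta([.4424,-.1699,.2]))
```

```text
[277.54484713 183.32835433]
[277.5 182.5  22. ] [0.47761788 0.13314371 0.053     ]
[270.5        172.5         23.20000076] [0.47381071 0.14570016 0.053     ]
[-0.6139  0.1758  0.0133]
```

```bash
python3 -m crank '-.614 .176 .013 0 0 -.133 0;-.614 .176 .013 0 0 -.133 0;-.614 .176 .013 0 0 -.133 0;-.614 .176 .013 0 0 -.133 0;-.614 .176 .013 0 0 -.133 0;-.614 .176 .013 0 0 -.133 0;-.614 .176 .013 0 0 -.133 0;-.614 .176 .013 0 0 -.133 0;-.614 .176 .013 0 0 -.133 0;-.614 .176 .013 0 0 -.133 0;-.614 .176 .013 0 0 -.133 0;-.614 .176 .013 0 0 -.133 0' | grep -E "eef|width"
python3 - <<'E'
from pegs import *
c=pic('wrist','w11.png');pickle.dump(c,open('w11.pkl','wb'))
b,s=pic('top'),pic('scene');print('peg',pegs(b,3),pegs(s,3))
im=c['image'].copy()
u=proj(c,[.4424,-.1699,.105]);print(u,proj(c,[.4424,-.1699,0]),delta([.4424,-.1699,.066]))
cv2.circle(im,tuple(u.astype(int)),3,(0,255,0),1);cv2.imwrite('pics/w11.png',im[:,:,::-1])
E
```

```text
eef_pos: [0.4432, -0.1679, 0.2002]
gripper_width: 1.004
peg [([244.8, 206.7], 6, np.float64(0.0959), np.float64(215.8)), ([216.5, 210.0], 4, np.float64(0.0958), np.float64(155.1))] [([260.7, 206.6], 7, np.float64(0.0969), np.float64(217.6)), ([242.7, 231.9], 9, np.float64(0.0928), np.float64(156.0))]
[253.555805   193.94476907] [253.65011639 164.87232088] [-0.0024 -0.0019  0.2687]
```

View pics/w11.png

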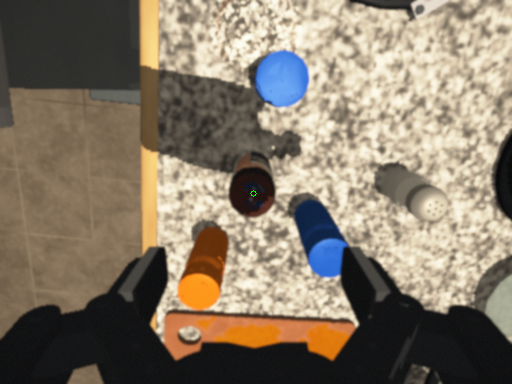

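The cap centre is at about (252.5,193), and my estimate projects to (253.5,194). Next I descend and grip.

```bash
python3 -m crank '-.003 -.002 .05 0 0 0 .25;-.003 -.002 .1 0 0 0 .25;-.003 -.002 .16 0 0 0 .25;-.003 -.002 .22 0 0 0 .25;-.003 -.002 .265 0 0 0 .25;-.003 -.002 .284 0 0 0 .25;-.003 -.002 .284 0 0 0 .25' 40| grep -E "eef|contact|width"
python3 -m crank '0 0 0 0 0 0 .4;0 0 0 0 0 0 .45;0 0 0 0 0 0 .5;0 0 0 0 0 0 .6;0 0 0 0 0 0 .7;0 0 0 0 0 0 .8;0 0 0 0 0 0 .8' 40
```

```text
eef_pos: [0.4417, -0.1703, 0.0575]
contact_force: [-0.2, 0.0, -0.4]
gripper_width: 0.753
t: 16.9
eef_pos: [0.4427, -0.1712, 0.0593]
tool_rot: [0.001, 0.669, 0.743, -0.0]
contact_force: [-1.7, 0.0, 6.6]
gripper_width: 0.47
grasp_force: 39.4
```

```bash
python3 -m crank '0 0 -.02 0 0 0 .8;0 0 -.06 0 0 0 .8;0 0 -.12 0 0 0 .8;0 0 -.2 0 0 0 .8;0 0 -.28 0 0 0 .8;0 0 -.34 0 0 0 .8;0 0 -.34 0 0 0 .8;0 0 -.34 0 0 0 .8'
python3 - <<'E'
from pegs import *
b,s=pic('top'),pic('scene');print('peg',pegs(b,3),pegs(s,3));pickle.dump((s,b),open('c12.pkl','wb'))
p,R=tool();print(np.degrees(np.arctan2(R[1,1],R[0,1])),delta([.4776,.1327,.23]))
E
```

```text
t: 17.7
eef_pos: [0.4423, -0.1709, 0.2292]
tool_rot: [0.001, 0.669, 0.743, 0.0]
contact_force: [-0.3, 0.4, -1.3]
gripper_width: 0.467
grasp_force: 40.5
peg [([244.8, 206.7], 6, np.float64(0.0959), np.float64(215.8)), ([216.5, 210.0], 4, np.float64(0.0958), np.float64(155.1))] [([260.2, 206.6], 5, np.float64(0.0956), np.float64(217.6)), ([242.6, 232.1], 10, np.float64(0.0932), np.float64(155.7))]
6.024213187305455 [ 0.5956  0.1359 -0.0049]
```

```bash
python3 -m crank '.09 .02 0 0 0 0 .8;.18 .04 0 0 0 0 .8;.27 .06 0 0 0 0 .8;.35 .08 0 0 0 0 .8;.4 .1 0 0 0 0 .8;.44 .13 0 0 0 0 .8;.456 .136 0 0 0 0 .8;.456 .136 0 0 0 0 .8;.456 .136 0 0 0 0 .8' | grep -E "eef|grasp"
python3 - <<'E'
from pegs import *
c=pic('wrist','w13.png');pickle.dump(c,open('w13.pkl','wb'))
P=proj(c,[.4776,.1331,.053]);print(P,'pegs',pegs(c,15))
u,v=P.astype(int);v0=max(v-60,0);u0=u-60
cr=c['image'][v0:v+60,u0:u+60]
# jar cap refine
j=pickle.load(open('w11.pkl','rb'));cj=j['image'][145:235,205:305]
for C,ox,oy,z,rr in((cr,u0,v0,.053,(18,30)),(cj,205,145,.105,(17,28))):
    g=cv2.GaussianBlur(cv2.cvtColor(C,cv2.COLOR_RGB2GRAY),(3,3),0)
    H=cv2.HoughCircles(g,cv2.HOUGH_GRADIENT,1,4,param1=100,param2=10,minRadius=rr[0],maxRadius=rr[1])
    for h in H[0][:4]: print(h+[ox,oy,0],atz(c if z<.1 else j,h[0]+ox,h[1]+oy,z))
o=np.zeros((480,800,3),np.uint8)
x=cv2.resize(cr,None,fx=4,fy=4);y=cv2.resize(cj,None,fx=4,fy=4)[:,:320];y=y
o[:x.shape[0],:x.shape[1]][:480,:480]=x[:480,:480];o[:y.shape[0],480:]=y;cv2.imwrite('pics/m13.png',o[:,:,::-1]);print(u0,v0,x.shape)
E
```

```text
eef_pos: [0.4851, 0.0619, 0.2274]
grasp_force: 40.6
[254.9850927   99.38614758] pegs [([241.8, 37.9], 235, np.float64(0.0976), np.float64(155.8)), ([284.0, 193.8], 60, np.float64(0.0948), np.float64(246.6))]
[250.5         99.5         27.10000038] [0.47311828 0.13251821 0.053     ]
[255.5         98.5         22.89999962] [0.47802505 0.13400356 0.053     ]
[250.5 103.5  26. ] [0.47351001 0.12866278 0.053     ]
[254.5         94.5         20.10000038] [0.47662061 0.13771406 0.053     ]
[252.5        191.5         25.20000076] [ 0.44129805 -0.16786241  0.105     ]
[251.5        187.5         27.39999962] [ 0.4401056  -0.16448702  0.105     ]
[248.5        195.5         27.39999962] [ 0.43835517 -0.17171655  0.105     ]
[252.5        197.5         27.39999962] [ 0.44185983 -0.17311589  0.105     ]
194 39 (480, 480, 3)
```

View pics/m13.png

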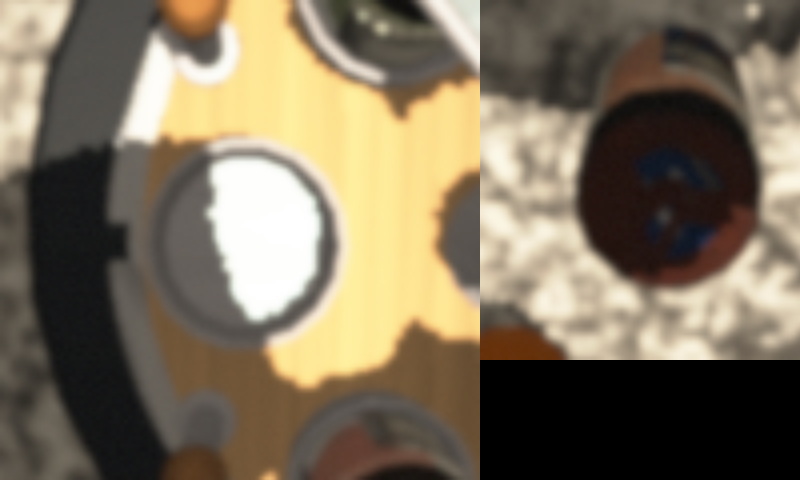

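Cup rim centre is at (255.0,99.5), giving (0.4776,0.1330), which agrees with the earlier estimate. The jar cap face is centred at about (251.8,194.3), giving y = −0.1703, so the jar sits about +0.8 mm along tool x from the TCP.

Run:
```python
from h import *
print(delta([.4776,.1322,.228]),bot.get_obs()['t'])
```

```text
[ 0.1421 -0.0005 -0.0009] 18.75
```

```bash
python3 -m crank '.05 0 0 0 0 0 .8;.1 0 0 0 0 0 .8;.13 0 0 0 0 0 .8;.142 -.0005 0 0 0 0 .8;.142 -.0005 0 0 0 0 .8;.142 -.0005 0 0 0 0 .8;.142 -.0005 .05 0 0 0 .8;.142 -.0005 .1 0 0 0 .8;.142 -.0005 .15 0 0 0 .8;.142 -.0005 .19 0 0 0 .8;.142 -.0005 .21 0 0 0 .8;.142 -.0005 .21 0 0 0 .8;.142 -.0005 .21 0 0 0 .8;.142 -.0005 .21 0 0 0 .8' | grep -E "eef|contact|grasp"
python3 - <<'E'
from h import *
print(delta([.4776,.1322,.124]),bot.get_obs()['contact_force'])
E
```

```text
eef_pos: [0.4791, 0.1337, 0.1244]
contact_force: [-0.1, 0.8, -0.6]
grasp_force: 40.6
[-0.0027 -0.0033  0.0008] [-0.12118097  0.78267158 -0.56103599]
```

```bash
cat > av.py <<'E'
from h import *
P=[];F=[]
for i in range(4): eyes.read_camera('top'); p,R=tool(); P.append(p);F.append(bot.get_obs()['contact_force'])
P=np.array(P);print('mean',P.mean(0).round(4),'sd',P.std(0).round(4),'F',np.mean(F,0).round(1),'to go',(R.T@(np.array([.4776,.1322,.085])-P.mean(0))*2).round(4), 't',bot.get_obs()['t'])
E
python3 av.py; python3 -m crank '-.0015 -.0017 0 0 0 0 .8;-.0015 -.0017 0 0 0 0 .8;-.0015 -.0017 0 0 0 0 .8' >/dev/null; python3 av.py
```

```text
mean [0.4789 0.1338 0.1242] sd [0.0002 0.     0.0002] F [ 0.1 -0.4 -0.9] to go [-0.0029 -0.0029  0.0783] t 20.35
mean [0.4775 0.1328 0.1233] sd [0. 0. 0.] F [-0.3 -0.  -0.7] to go [-0.0013  0.0001  0.0766] t 20.85
```

```bash
python3 -m crank '-.0012 0 .004 0 0 0 .8;-.0012 0 .008 0 0 0 .8;-.0012 0 .012 0 0 0 .8;-.0012 0 .016 0 0 0 .8;-.0012 0 .016 0 0 0 .8' | grep -E "eef|contact"
for i in 1; do python3 -m crank '0 0 .004 0 0 0 .8;0 0 .004 0 0 0 .8' | grep -E "eef|contact"; done
python3 -m crank '0 0 .004 0 0 0 .8;0 0 .004 0 0 0 .8' | grep -E "eef|contact"
python3 -m crank '0 0 .004 0 0 0 .8;0 0 .004 0 0 0 .8' | grep -E "eef|contact"
```

```text
eef_pos: [0.4773, 0.1321, 0.1149]
contact_force: [-0.2, -0.2, -0.9]
eef_pos: [0.4774, 0.1322, 0.1131]
contact_force: [0.2, -0.2, -1.2]
eef_pos: [0.4774, 0.1322, 0.1111]
contact_force: [-0.4, 0.3, -0.4]
eef_pos: [0.4774, 0.1322, 0.1091]
contact_force: [0.8, 0.4, -1.3]
```

```bash
for i in 1; do python3 -m crank '0 0 .004 0 0 0 .8;0 0 .008 0 0 0 .8;0 0 .008 0 0 0 .8' | grep -E "eef|contact"; done
python3 -m crank '0 0 .004 0 0 0 .8;0 0 .008 0 0 0 .8;0 0 .008 0 0 0 .8' | grep -E "eef|contact"
python3 -m crank '0 0 .004 0 0 0 .8;0 0 .008 0 0 0 .8;0 0 .008 0 0 0 .8' | grep -E "eef|contact"
```

```text
eef_pos: [0.4779, 0.1323, 0.1052]
contact_force: [0.7, 0.5, -1.5]
eef_pos: [0.4778, 0.1323, 0.1012]
contact_force: [1.6, 0.7, -2.0]
eef_pos: [0.4778, 0.1323, 0.0972]
contact_force: [3.1, 0.3, -2.0]
```

```bash
python3 -m crank '0 .0016 0 0 0 0 .8;0 .0016 0 0 0 0 .8' | grep -E "eef|contact"
python3 -m crank '0 0 .004 0 0 0 .8;0 0 .008 0 0 0 .8;0 0 .008 0 0 0 .8' | grep -E "eef|contact"
python3 -m crank '0 0 .004 0 0 0 .8;0 0 .008 0 0 0 .8;0 0 .008 0 0 0 .8' | grep -E "eef|contact"
python3 -m crank '0 0 .004 0 0 0 .8;0 0 .006 0 0 0 .8;0 0 .006 0 0 0 .8' | grep -E "eef|contact"
```

```text
eef_pos: [0.478, 0.1322, 0.0971]
contact_force: [1.3, -0.4, -1.8]
eef_pos: [0.478, 0.1322, 0.0929]
contact_force: [-0.4, 0.9, -1.6]
eef_pos: [0.4781, 0.1322, 0.089]
contact_force: [0.2, 0.2, -0.7]
eef_pos: [0.4782, 0.1322, 0.0861]
contact_force: [-0.7, -0.4, -1.3]
```

```bash
python3 -m crank '0 0 .002 0 0 0 .8;0 0 .002 0 0 0 .8' | grep -E "eef|contact"
python3 -m crank '0 0 .002 0 0 0 .8;0 0 .002 0 0 0 .8' | grep -E "eef|contact"
python3 -m crank '0 0 .002 0 0 0 .8;0 0 .002 0 0 0 .8' | grep -E "eef|contact"
```

```text
eef_pos: [0.4783, 0.1323, 0.0852]
contact_force: [-0.6, -0.1, -1.7]
eef_pos: [0.4783, 0.1323, 0.0842]
contact_force: [-0.4, -0.3, -1.4]
eef_pos: [0.4784, 0.1324, 0.0834]
contact_force: [-0.3, -0.3, 0.2]
```

```bash
python3 -m crank '0 0 .002 0 0 0 .8;0 0 .002 0 0 0 .8' | grep -E "eef|contact"
python3 -m crank '0 0 .001 0 0 0 .8;0 0 .001 0 0 0 .8' | grep -E "eef|contact"; python3 av.py
python3 - <<'E'
from pegs import *
b,s=pic('top'),pic('scene');print(pegs(b,3),pegs(s,3))
E
```

```text
eef_pos: [0.4785, 0.1325, 0.0833]
contact_force: [-3.7, -1.4, 12.1]
eef_pos: [0.4785, 0.1325, 0.0833]
contact_force: [-5.8, -1.2, 18.5]
mean [0.4785 0.1326 0.0833] sd [0. 0. 0.] F [-5.5 -1.5 17.7] to go [-0.0006 -0.0019 -0.0035] t 25.15
[] []
```

```bash
python3 -m crank '0 0 -.001 0 0 0 .8;0 0 -.0022 0 0 0 .8;0 0 -.0022 0 0 0 .8' | grep -E "eef|contact"
python3 -m crank '0 0 -.0005 0 0 0 .5;0 0 -.0005 0 0 0 .45;0 0 -.0005 0 0 0 .4;0 0 -.0005 0 0 0 .35;0 0 -.0005 0 0 0 .3;0 0 -.0005 0 0 0 .3' 20
```

```text
eef_pos: [0.4785, 0.1325, 0.0833]
contact_force: [-1.8, -1.8, 7.3]
t: 26.15
eef_pos: [0.4783, 0.1323, 0.0831]
tool_rot: [-0.0, 0.669, 0.743, -0.0]
contact_force: [0.2, -0.4, 0.8]
gripper_width: 0.703
grasp_force: 0.0
```

```bash
python3 -m crank '0 0 -.01 0 0 0 .3;0 0 -.03 0 0 0 .3;0 0 -.06 0 0 0 .3;0 0 -.1 0 0 0 .3;0 0 -.16 0 0 0 .3;0 0 -.24 0 0 0 .3;-.08 0 -.32 0 0 0 .3;-.16 0 -.32 0 0 0 .3;-.24 0 -.32 0 0 0 .3;-.3 0 -.32 0 0 0 .3;-.3 0 -.32 0 0 0 .3;-.3 0 -.32 0 0 0 .3' | grep -E "eef|contact"
python3 - <<'E'
from pegs import *
c,b,s=pic('wrist'),pic('top'),pic('scene');print(pegs(c,10),pegs(b,3),pegs(s,3))
S=cv2.resize(s['image'][160:270,165:275],(400,400),interpolation=cv2.INTER_CUBIC)
W=cv2.resize(c['image'],(400,300));o=np.zeros((400,800,3),np.uint8);o[:,:400]=S;o[:300,400:]=W
print(proj(c,[.4776,.133,.129])*400/512, proj(c,[.4776,.133,.134])*400/512,(proj(s,[.4776,.133,.129])-[165,160])*400/110)
cv2.imwrite('pics/fin.png',o[:,:,::-1])
E
```

```text
eef_pos: [0.4942, -0.0171, 0.2442]
contact_force: [-0.3, 0.3, 0.9]
[([240.8, 64.1], 166, np.float64(0.0977), np.float64(215.7))] [([245.0, 206.8], 5, np.float64(0.0966), np.float64(215.9)), ([216.4, 210.2], 5, np.float64(0.0965), np.float64(155.1))] [([260.3, 206.3], 6, np.float64(0.096), np.float64(218.2)), ([242.9, 231.6], 17, np.float64(0.0925), np.float64(156.6))]
[198.04748323  -8.45158404] [198.0482688  -10.20944997] [304.74611664 187.89807409]
```

View pics/fin.png

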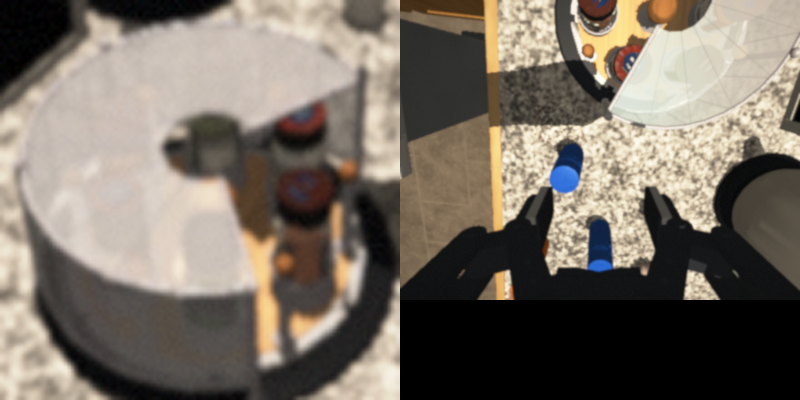

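The jar stands upright in the cup: its cap is at (306,187) in the picture against (305,188) expected. The peg angles have not changed since the click, so I'm handing in.

```bash
python3 -c "
from station import ticket
print(ticket.hand_in())"
```

```text
the job is handed in; nothing more can be done
None
```

I handed the job in with the carousel in its click and the jar upright on the empty cup's floor; I first pushed about 3° past the click (about 10 N) and eased it back, and the hand-in returned no verdict.

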